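Charge the bench polisher from a tote and hold the empty tote up level

TASK

Lift the loaded parts tote straight up off the bench by its handle bar, keeping it level, then tip all five brass knobs into the open tub of the polishing machine. Then turn the empty tote level again and finish while still holding it by the bar, still and level in the air, with its underside at least 15 cm above the bench and touching nothing but the gripper. Leave the brass cup, band and finial where they stand.

Things in the scene. Friction and masses are not known exactly. Their poses are not given: they have to be found in the camera images.
- tote_bar (a point): Centre of the wooden handle bar fixed over the middle of the loose white plastic parts tote. The bar runs along the tote's x: 104 mm clear between its end posts, 14 mm thick (y), 28 mm tall (z). Its centre is 95 mm above the tote's underside; z is up when the tote is level.
- tote: The tote; origin at the centre of its underside, axes as the bar point. 124 mm long (x), ends closed 34 mm high. Floor 4 mm thick, 70 mm wide; both long sides (+y, -y) rise at 20 degrees to a low edge 59 mm out and 13 mm up. Turned about the bar to either long side, knobs topple and roll out at 45 to 65 degrees; level, they stay. About 0.3 kg, load 0.2 kg.
- polisher: Fixed bench polisher: white base, square open steel tub on top. Origin at the centre of its underside on the bench, z up, x and y along the tub's sides; controls on the +x face. Tub rim 120 mm above the bench, 228 mm square outside, mouth 212 mm square, walls sloping in to a floor about 165 mm square, 60 mm above the bench.
- knob0_center (a point): Centre of a loose brass ball knob (28 mm ball on a small flat foot, 30 mm tall, 40 g). One of five alike, standing in the tote at the start.
- knob1_center (a point): Centre of a loose brass ball knob (28 mm ball on a small flat foot, 30 mm tall, 40 g). One of five alike, standing in the tote at the start.
- knob2_center (a point): Centre of a loose brass ball knob (28 mm ball on a small flat foot, 30 mm tall, 40 g). One of five alike, standing in the tote at the start.
- knob3_center (a point): Centre of a loose brass ball knob (28 mm ball on a small flat foot, 30 mm tall, 40 g). One of five alike, standing in the tote at the start.
- knob4_center (a point): Centre of a loose brass ball knob (28 mm ball on a small flat foot, 30 mm tall, 40 g). One of five alike, standing in the tote at the start.
- cup_center (a point): Centre of a small footed brass cup, 60 mm tall, 68 mm across; bystander, leave alone.
- band_center (a point): Centre of a brass band (ring) 100 mm across, 35 mm tall, lying on the bench; bystander, leave alone.
- finial_center (a point): Centre of a pointed brass finial, 110 mm tall, 54 mm across, standing; bystander, leave alone.
Not all that is in view belongs to the job. There is more than one size of the tote; the one meant has the size given above.

How it is judged (in metres and radians):
On the way, in this order (a step that is already met when the one before it is completed fails the run):
1. the loaded tote is lifted clear of the bench, level, with all five knobs in it (height (world z) of tote_bar above 0.125 m and angle between tote_bar's own z axis and vertical below 0.26 rad and z of knob0_center in the frame of tote between 0 and 0.07 m and distance between each of knob0_center, knob1_center, knob2_center, knob3_center, knob4_center and tote_bar below 0.115 m and z of knob1_center in the frame of tote between 0 and 0.07 m and z of knob2_center in the frame of tote between 0 and 0.07 m and z of knob3_center in the frame of tote between 0 and 0.07 m and z of knob4_center in the frame of tote between 0 and 0.07 m), for 0.2 s.
2. all five knobs are in the polisher's tub (x of knob0_center in the frame of polisher between -0.108 and 0.108 m and y of knob0_center in the frame of polisher between -0.108 and 0.108 m and z of knob0_center in the frame of polisher between 0.06 and 0.118 m and x of knob1_center in the frame of polisher between -0.108 and 0.108 m and y of knob1_center in the frame of polisher between -0.108 and 0.108 m and z of knob1_center in the frame of polisher between 0.06 and 0.118 m and x of knob2_center in the frame of polisher between -0.108 and 0.108 m and y of knob2_center in the frame of polisher between -0.108 and 0.108 m and z of knob2_center in the frame of polisher between 0.06 and 0.118 m and x of knob3_center in the frame of polisher between -0.108 and 0.108 m and y of knob3_center in the frame of polisher between -0.108 and 0.108 m and z of knob3_center in the frame of polisher between 0.06 and 0.118 m and x of knob4_center in the frame of polisher between -0.108 and 0.108 m and y of knob4_center in the frame of polisher between -0.108 and 0.108 m and z of knob4_center in the frame of polisher between 0.06 and 0.118 m), for 0.2 s.
At the end, for the whole second after the job is handed in: All five knobs at rest in the tub, below its rim. Tote held by the gripper alone, underside over 140 mm above the bench, within 0.14 rad of level, slower than 20 mm/s and 0.15 rad/s. Before that: lifted over 30 mm within 0.26 rad of level, all knobs aboard (all of step 2 and linear speed of each of knob0, knob1, knob2, knob3, knob4 below 0.05 m/s and height (world z) of tote_bar above 0.235 m and angle between tote_bar's own z axis and vertical below 0.14 rad and linear speed of tote below 0.02 m/s and angular speed of tote below 0.15 rad/s and contact force between tote and the fingers above 1 N and contact force between tote and polisher below 0.05 N); the arm keeps its last pose, push and grip.
It fails at once if the cup is pushed or knocked over (distance of cup_center from where it was at the start of the episode above 0.03 m or angle between cup_center's own z axis and vertical above 0.4 rad).
It fails at once if the band is pushed or knocked over (distance of band_center from where it was at the start of the episode above 0.03 m or angle between band_center's own z axis and vertical above 0.4 rad).
It fails at once if the finial is pushed or knocked over (distance of finial_center from where it was at the start of the episode above 0.03 m or angle between finial_center's own z axis and vertical above 0.4 rad).
It also fails if it takes over 54 s, if anything falls off the work surface, if the arm or the gripper's body presses on something with over 40 N, if the wrist force passes 120 N, or if a joint passes its speed limit or range.

ROBOT

A 6-joint arm with a two-finger parallel gripper is mounted at the origin on the work surface. World frame = base frame: x ahead of the robot, y to its left, z up, the work surface at z = 0. Lengths are in mm, angles in rad, forces in N, time in s.
With the tool pointing down it reaches from about 250 to 725 mm from the base axis. Payload 9.7 kg.
Tool frame: the origin (TCP) lies midway between the tips of the shut fingers; the grasp point (between the pads) lies 19 mm behind it; z points along the fingers, y is the line along which they close (so a half turn about z gives the same grasp; the last joint's range is limited). The gripper opens to 85 mm and grips with 20 to 120 N. Pads are 22 mm wide; open, the fingers measure 114 mm over their backs; the gripper's body (76 mm by 85 mm) begins 54 mm behind the grasp point. The pads swing forward as they close: fully open they stand 13 mm farther back than shut.
Start: joints at [-1.184, 0.087, 0.176, 1.66, 0, 1.571], TCP at [207.472, -509.365, 231.284] pointing down, gripper open.
Joint ranges: [-3.13, 3.13], [-0.85, 1.81], [-1.15, 1.24], [-2.2, 2.28], [-1.44, 1.52], [-3.14, 3.14]. Speed limits (rad/s): [2.22, 2.22, 2.57, 3.14, 3.14, 3.14].

INTERFACE

Orientations are given as a unit quaternion [w, x, y, z].
In Python, from station import * gives the robot as it stands.
- The arm moves only by the shell command python3 -m pendant 'ROWS'. ROWS is JSON, a list that holds one entry, the list of rows, each a list of 7 numbers: the shift along the world's x, y, z in mm, then the turn, a rotation vector about the world's x, y, z in rad, then the gripper's target within -1 to 1 (fully open at 1, half-way at 0, shut at -1). A call has 1 to 5 rows; each row shifts and turns the commanded pose from where the row before left it; what a row does not reach is not made up. A row lasts 1/10 s, in which the tool goes at most 50 mm and 8.59 degrees, less where a joint would pass 70% of its speed; a pose out of reach is approached as far as the arm can. A call is refused whole if a number of a shift passes 50 or a number of a turn 0.15, either way. A call with a gripper value outside its range is refused whole. The fingers move at their own pace and stop on an object; the grip force is fixed at half the most. Time passes only in rows, so rows that do not move let the fingers close. It gives the time, the measured TCP pose, the force, the opening and the grip force at its end, in the units of the state.
- state(): the state, without advancing time (a new reading comes with each control period).
- get_image(name): name is "scene" or "top" or "wrist"; returns the picture (400x640x3 uint8, red, green, blue); there is no depth.
- calibration(name): a dict with "vertical_fov" (degrees; the focal length in pixels is half the picture's height over the tangent of half this angle, whatever the lens; pixels are square), "cx", "cy" (the principal point, pixels), "origin" and "orientation" of the camera in the world; the wrist camera has in their place "mount" (4x4, takes a point from camera to tool coordinates, whose origin is the TCP and whose axes are the flange's). Camera axes: x right, y down, z forward; pixel columns grow to the right and rows downward; lengths in mm; the calibration is good to about 2 mm. A picture is of the moment at which its call begins: read the wrist's pose just before it. calibration takes no time and is no camera call.
- finish_job(): hands the job in; it is judged then, once.
The state is a dict: "time_s": time; "joints": joint angles; "joint_vel": joint speeds; "joint_efforts": joint torques, N m; "tool_pos": TCP position; "orientation": TCP orientation; "wrist_force": force on the tool from outside, world axes, zero at the start; "ft_torque": the same for the moment, N m; "finger_gap": opening from 0.0 (shut) to 1.0 (fully open); "grip_force": force on a finger pad.
Only numpy, scipy, OpenCV 4.12 (cv2) and the standard library are available. Lean on these libraries where they do the work, as an engineer would, in place of code of your own. Each camera call takes 0.05 s, during which the arm holds its last target. There are 200 camera calls.

## Working session

There is one attempt and no reset: what is moved stays moved. The work goes in short steps, Python scripts to look and compute and a shell command to move; the robot and the scene stay as the last step left them, time stands still between calls to the robot, and variables do not carry over. Pictures are saved under pics/ and viewed, at most 10 in all, crops included, and the job is handed in when it is done.

```bash
mkdir -p pics; python3 - <<'E'
from station import *
import cv2
for n in("scene","top"):
    cv2.imwrite(f"pics/{n}0.png",get_image(n)[:,:,::-1]); print(n,calibration(n))
s=state();print(s)
E
```

```text
scene {'vertical_fov': 42.132381002065316, 'cx': 309.99233042531324, 'cy': 202.34572789123618, 'origin': array([1092.79960477,  913.25073928, 1050.21376446]), 'orientation': array([-0.12703627,  0.27263279,  0.87404412, -0.38154951])}
top {'vertical_fov': 49.63580684175899, 'cx': 318.24350030707456, 'cy': 199.22330647367104, 'origin': array([ 365.22913859,   67.78473063, 1165.73562329]), 'orientation': array([-0.03385409,  0.71576977, -0.69604805,  0.04521784])}
{'time_s': 0.1, 'joints': array([-1.18404445e+00,  8.74162988e-02,  1.75237073e-01,  1.65978792e+00,
       -1.76438128e-05,  1.57078208e+00]), 'joint_vel': array([ 0.00276144, -0.00034968,  0.00129375,  0.00167657,  0.00099865,
        0.00114645]), 'joint_efforts': array([-3.48033154e-04, -5.21561837e+01,  4.65654659e+01,  1.59760262e-02,
        7.37794636e-06,  1.10204198e-05]), 'tool_pos': array([ 207.37336515, -509.20113703,  230.65995033]), 'orientation': array([-5.72801659e-04,  9.81359525e-01,  1.92179965e-01, -1.21152908e-04]), 'wrist_force': array([-0.60785905,  0.64737969,  0.96954804]), 'ft_torque': array([-0.02781506, -0.01531304,  0.01975858]), 'grip_force': 0.0, 'finger_gap': 1.0016452024832476}
```

View pics/top0.png

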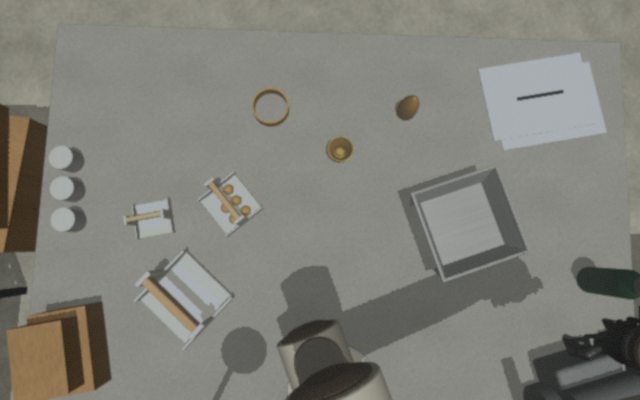

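View pics/scene0.png

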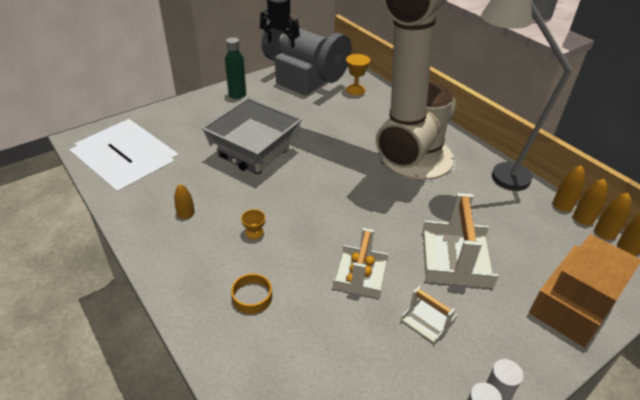

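The top view shows the loaded tote at about (231,203), with larger and smaller empty ones as decoys. The tub is at (468,223), the band at (270,106), the cup at (340,149) and the finial at (407,107).

```bash
python3 - <<'E'
import cv2,numpy as np
t=cv2.imread("pics/top0.png");s=cv2.imread("pics/scene0.png")
def c(im,x,y,w,h,k): return cv2.resize(im[y:y+h,x:x+w],None,fx=k,fy=k,interpolation=cv2.INTER_CUBIC)
a=c(t,190,165,80,75,5)   # 400x375
b=c(s,325,220,80,75,5)
d=c(t,400,160,133,75,3); d=c(t,400,160,133,125,3)[:225*2//2*1] if 0 else c(t,400,160,133,125,1.6)
cv2.imwrite("pics/c1.png",np.hstack([a,b]))
cv2.imwrite("pics/c2.png",np.hstack([c(t,400,160,133,125,3),c(s,195,90,115,93,3.4)[:375] if 0 else cv2.resize(c(s,195,90,115,93,3.4),(391,316)).copy() if 0 else np.vstack([c(s,195,90,115,93,3.4),np.zeros((375-316,391,3),np.uint8)])]))
E
```

```text
(no output)
```

View pics/c1.png

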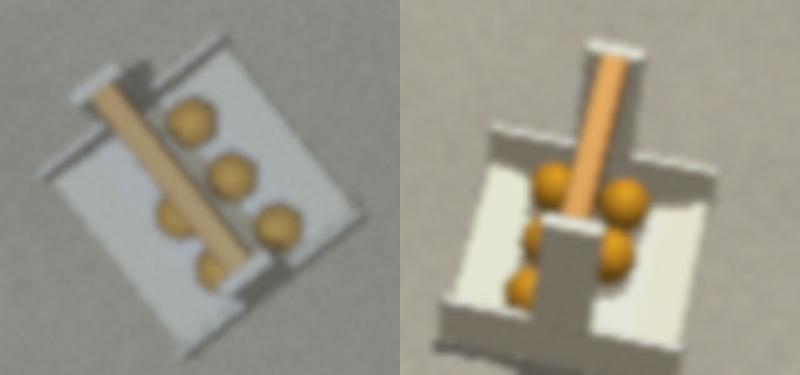

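View pics/c2.png

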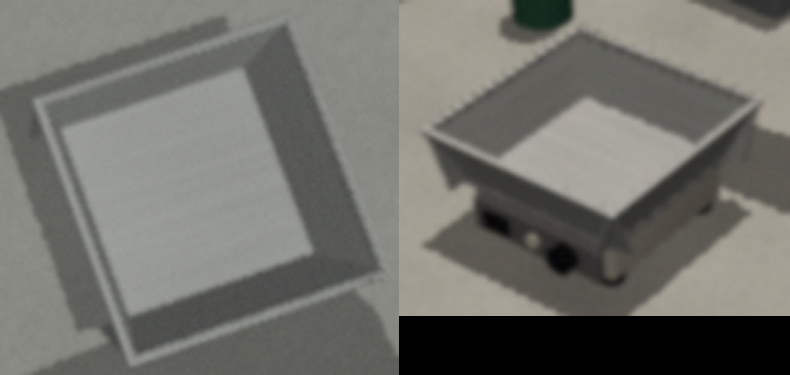

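The crops show the bar running from crop (100,90) to (240,258), and the tub rim corners at (35,100), (289,20), (382,270) and (131,364).

```bash
cat > h.py <<'E'
from station import *
import numpy as np
from scipy.spatial.transform import Rotation as R
def rot(q): return R.from_quat(np.roll(q,-1)).as_matrix()
def ray(c,u,v,o=None,M=None):
    f=200/np.tan(np.radians(c["vertical_fov"]/2))
    d=np.array([(u-c["cx"])/f,(v-c["cy"])/f,1])
    if o is None:o,M=c["origin"],rot(c["orientation"])
    return o,M@d
def onz(c,u,v,z,**k):
    o,d=ray(c,u,v,**k); return o+d*(z-o[2])/d[2]
def crop(p,x,y,k): return [x+(p[0]+.5)/k-.5,y+(p[1]+.5)/k-.5]
E
python3 - <<'E'
from h import *
np.set_printoptions(precision=1,suppress=True)
T=calibration("top");S=calibration("scene")
b=[onz(T,*crop(p,190,165,5),109) for p in((100,88),(240,258))]
print("bar top",b,np.linalg.norm(b[0]-b[1]),(b[0]+b[1])/2)
b=[onz(S,*crop(p,325,220,5),109) for p in((213,55),(182,215))]
print("bar scene",b,np.linalg.norm(b[0]-b[1]),(b[0]+b[1])/2)
f=[onz(T,*crop(p,190,165,5),z) for p,z in(((220,36),34),((42,178),34),((188,354),34),((363,215),34))]
print("tote",f,sum(f)/4,[np.linalg.norm(f[i]-f[i-1]) for i in range(4)])
r=np.array([onz(T,*crop(p,400,160,3),120) for p in((35,100),(289,20),(382,270),(131,364))])
print("rim",r,r.mean(0),[np.linalg.norm(r[i]-r[i-1]) for i in range(4)])
r=np.array([onz(S,*crop(p,195,90,3.4),120) for p in((180,30),(362,100),(215,220),(26,133))])
print("rim",r,r.mean(0),[np.linalg.norm(r[i]-r[i-1]) for i in range(4)])
for n,p,z in(("cup",(340,147),60),("band",(270,106),18),("fin",(405,108),40)):print(n,onz(T,*p,z))
E
```

```text
bar top [array([518.6, 320.6, 109. ]), array([436.8, 248. , 109. ])] 109.33056131925923 [477.7 284.3 109. ]
bar scene [array([435.1, 249.8, 109. ]), array([515.5, 323.8, 109. ])] 109.27790998436795 [475.3 286.8 109. ]
tote [array([559.1, 276.9,  34. ]), array([481. , 366.2,  34. ]), array([391.2, 285.3,  34. ]), array([466.3, 197.6,  34. ])] [474.4 281.5  34. ] [np.float64(122.07848546582333), np.float64(118.61772589244777), np.float64(120.79044703745063), np.float64(115.5021900488534)]
rim [[ 504.9 -174.8  120. ]
 [ 577.5 -384.7  120. ]
 [ 374.7 -456.4  120. ]
 [ 294.6 -252.3  120. ]] [ 437.9 -317.   120. ] [np.float64(224.08732746045865), np.float64(222.10530666412717), np.float64(215.11230594111277), np.float64(219.21788022504606)]
rim [[ 378.7 -451.   120. ]
 [ 298.6 -247.8  120. ]
 [ 508.7 -165.1  120. ]
 [ 584.9 -374.3  120. ]] [ 442.7 -309.6  120. ] [np.float64(220.06119814559264), np.float64(218.3875209025886), np.float64(225.77147961072637), np.float64(222.63694249306744)]
cup [628.5  -1.4  60. ]
band [746.8 189.7  18. ]
fin [ 745.8 -175.5   40. ]
```

Bar centre is about (476,285) at 42°, and the tub centre is about (440,-313). Next I'll move above the tote with a +0.345 rad yaw.

```bash

python3 -m pendant '[[[7,20,0,0,0,0.017,1],[13,40,0,0,0,0.017,1],[13,40,0,0,0,0.017,1],[13,40,0,0,0,0.017,1],[14,40,0,0,0,0.017,1]]]' 
python3 -m pendant '[[[14,40,0,0,0,0.017,1],[13,40,0,0,0,0.017,1],[13,40,0,0,0,0.017,1],[13,40,0,0,0,0.017,1],[14,40,0,0,0,0.017,1]]]' 
python3 -m pendant '[[[14,40,0,0,0,0.017,1],[13,40,0,0,0,0.017,1],[13,40,0,0,0,0.017,1],[13,40,0,0,0,0.017,1],[14,40,0,0,0,0.017,1]]]' 
python3 -m pendant '[[[14,40,0,0,0,0.018,1],[13,40,0,0,0,0.018,1],[13,40,0,0,0,0.018,1],[13,40,0,0,0,0.018,1],[14,40,0,0,0,0.018,1]]]' 
python3 -m pendant '[[[8,14,-10,0,0,0,1],[0,0,0,0,0,0,1],[0,0,0,0,0,0,1],[0,0,0,0,0,0,1]]]' 
python3 - <<'E'
from h import *
import cv2
s=state();c=calibration("wrist");print(s["tool_pos"],s["orientation"],s["joints"]);im=get_image("wrist");cv2.imwrite("pics/w1.png",im[:,:,::-1])
print(c)
M=rot(s["orientation"])
print("tooly az",np.degrees(np.arctan2(M[1,1],M[0,1])),M)
E
```

```text
time_s: 0.6
tool_pos: [267.5, -327.8, 230.9]
orientation: [-0.0, 0.972, 0.234, -0.0]
wrist_force: [0.7, 0.4, -0.4]
finger_gap: 0.999
grip_force: 0.0
time_s: 1.1
tool_pos: [334.4, -127.7, 231.2]
orientation: [0.0, 0.961, 0.275, 0.0]
wrist_force: [1.2, -0.5, 0.4]
finger_gap: 1.0
grip_force: 0.0
time_s: 1.6
tool_pos: [401.4, 72.5, 231.2]
orientation: [0.0, 0.949, 0.316, 0.0]
wrist_force: [1.4, -0.7, 0.3]
finger_gap: 0.999
grip_force: 0.0
time_s: 2.1
tool_pos: [468.5, 272.5, 230.9]
orientation: [0.0, 0.934, 0.358, -0.0]
wrist_force: [1.2, -0.6, 0.5]
finger_gap: 1.004
grip_force: 0.0
time_s: 2.5
tool_pos: [476.3, 283.8, 221.8]
orientation: [0.0, 0.934, 0.357, 0.0]
wrist_force: [0.7, -0.1, -0.0]
finger_gap: 0.996
grip_force: 0.0
[476.25834241 283.77034817 221.81459457] [3.33701315e-05 9.33938361e-01 3.57434086e-01 1.04364772e-04] [ 5.37401916e-01  9.38806602e-02  1.64980886e-01  1.64170231e+00
 -1.01457449e-04  2.94795649e+00]
{'vertical_fov': 61.42453778995499, 'cx': 317.50261602061425, 'cy': 198.32922068247777, 'mount': array([[-1.19279286e-05, -9.48374001e-01, -3.17154150e-01,
         8.09010578e+01],
       [ 9.99999587e-01,  2.76918431e-04, -8.65667889e-04,
        -3.46095626e-01],
       [ 9.08802749e-04, -3.17154030e-01,  9.48373606e-01,
        -1.42935732e+02],
       [ 0.00000000e+00,  0.00000000e+00,  0.00000000e+00,
         1.00000000e+00]])}
tooly az -48.114604770277346 [[ 7.44481727e-01  6.67642802e-01  2.18795773e-04]
 [ 6.67642815e-01 -7.44481746e-01  1.22757616e-05]
 [ 1.71085283e-04  1.36938345e-04 -9.99999976e-01]]
```

View pics/w1.png

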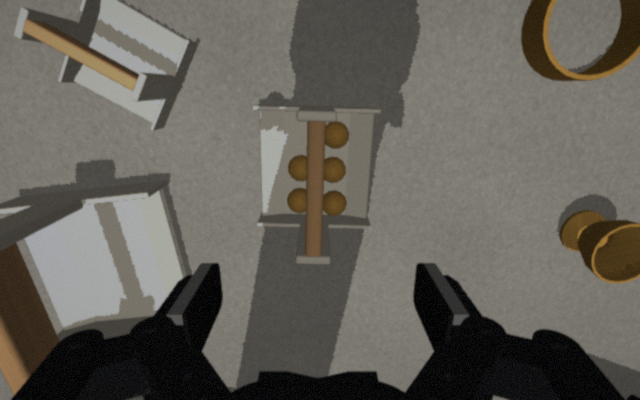

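The wrist view shows the tote centred between the fingers, with the bar running from (317,120) to (314.5,257). Four of the knobs show beside it, plus one more at lower left.

```bash
python3 - <<'E'
from h import *
s=state();c=calibration("wrist");M=rot(s["orientation"])@c["mount"][:3,:3];o=s["tool_pos"]+rot(s["orientation"])@c["mount"][:3,3]
a,b=[onz(c,*p,109,o=o,M=M) for p in((316.5,121),(314.5,257))]
print(a,b,np.linalg.norm(a-b),(a+b)/2,np.degrees(np.arctan2(*(a-b)[1::-1])))
w=[onz(c,*p,109,o=o,M=M) for p in((307,190),(324.5,190))];print(np.linalg.norm(w[0]-w[1]))
E
```

```text
[517.26026754 322.15348159 109.        ] [431.64767271 247.84774271 109.        ] 113.36163029976483 [474.45397012 285.00061215 109.        ] 40.955693022455726
13.915007130591054
```

```bash

python3 -m pendant '[[[-2,1,-27,0,0,-0.01,1],[0,0,-30,0,0,0,1],[0,0,-30,0,0,0,1],[0,0,-30,0,0,0,1],[0,0,-20,0,0,0,1]]]' 
python3 -m pendant '[[[0,0,-10,0,0,0,1],[0,0,0,0,0,0,0],[0,0,0,0,0,0,-0.4],[0,0,0,0,0,0,-0.6],[0,0,0,0,0,0,-1]]]' 
python3 -m pendant '[[[0,0,0,0,0,0,-1],[0,0,0,0,0,0,-1],[0,0,0,0,0,0,-1],[0,0,0,0,0,0,-1],[0,0,0,0,0,0,-1]]]'
```

```text
time_s: 3.05
tool_pos: [473.9, 284.4, 82.9]
orientation: [0.0, 0.936, 0.353, -0.0]
wrist_force: [0.9, 0.2, 0.0]
finger_gap: 1.001
grip_force: 0.0
time_s: 3.55
tool_pos: [475.0, 285.9, 75.5]
orientation: [-0.0, 0.936, 0.353, 0.001]
wrist_force: [-0.3, -0.4, -0.2]
finger_gap: 0.33
grip_force: 0.0
time_s: 4.05
tool_pos: [474.9, 285.9, 75.2]
orientation: [-0.0, 0.936, 0.353, 0.001]
wrist_force: [-0.7, 0.1, 5.8]
finger_gap: 0.154
grip_force: 60.6
```

```bash

python3 -m pendant '[[[0,0,2,0,0,0,-1],[0,0,4,0,0,0,-1],[0,0,6,0,0,0,-1],[0,0,8,0,0,0,-1],[0,0,8,0,0,0,-1]]]' 
python3 -m pendant '[[[0,0,10,0,0,0,-1],[0,0,12,0,0,0,-1],[0,0,12,0,0,0,-1],[0,0,12,0,0,0,-1],[0,0,12,0,0,0,-1]]]' 
python3 -m pendant '[[[0,0,12,0,0,0,-1],[0,0,12,0,0,0,-1],[0,0,12,0,0,0,-1],[0,0,12,0,0,0,-1],[0,0,12,0,0,0,-1]]]' 
python3 -m pendant '[[[0,0,8,0,0,0,-1],[0,0,4,0,0,0,-1],[0,0,2,0,0,0,-1],[0,0,0,0,0,0,-1],[0,0,0,0,0,0,-1]]]' 
python3 - <<'E'
from h import *
import cv2
s=state();print(s["joints"],s["ft_torque"])
a=get_image("wrist")[:,:,::-1];b=get_image("scene")[:,:,::-1][100:350,250:500]
cv2.imwrite("pics/l1.png",np.hstack([cv2.resize(a[60:400,180:460],(412,500)),cv2.resize(b,(388,388)).repeat(1,0) if 0 else cv2.resize(b,(388,500))]))
E
```

```text
time_s: 4.55
tool_pos: [474.5, 285.6, 102.9]
orientation: [0.0, 0.936, 0.353, -0.0]
wrist_force: [0.4, -0.3, -5.0]
finger_gap: 0.156
grip_force: 58.9
time_s: 5.05
tool_pos: [474.5, 285.7, 161.6]
orientation: [-0.0, 0.936, 0.353, 0.0]
wrist_force: [0.2, 0.7, -5.7]
finger_gap: 0.153
grip_force: 59.0
time_s: 5.55
tool_pos: [474.5, 285.6, 221.3]
orientation: [-0.0, 0.936, 0.353, -0.0]
wrist_force: [0.1, -0.8, -6.0]
finger_gap: 0.154
grip_force: 59.0
time_s: 6.05
tool_pos: [474.4, 285.5, 233.7]
orientation: [0.0, 0.936, 0.353, -0.0]
wrist_force: [-0.3, 0.7, -5.1]
finger_gap: 0.158
grip_force: 58.9
[ 5.41864429e-01  9.76539856e-02  1.92253457e-01  1.66622791e+00
 -1.10129146e-05  2.96167311e+00] [ 0.05358506 -0.01581995 -0.0269073 ]
```

View pics/l1.png

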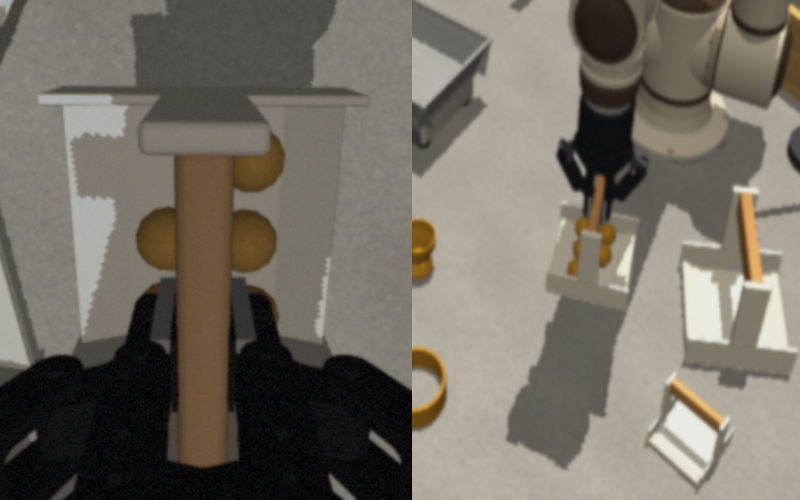

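```bash

python3 -m pendant '[[[0,-5,0,0,0,0,-1],[0,-10,0,0,0,0,-1],[-1,-15,0,0,0,0,-1],[-1,-20,0,0,0,0,-1],[-1,-25,0,0,0,0.01,-1]]]' 
python3 -m pendant '[[[-1,-30,0,0,0,0.016,-1],[-2,-30,0,0,0,0.016,-1],[-1,-30,0,0,0,0.016,-1],[-1,-30,0,0,0,0.016,-1],[-2,-30,0,0,0,0.016,-1]]]' 
python3 -m pendant '[[[-1,-30,0,0,0,0.016,-1],[-2,-30,0,0,0,0.016,-1],[-1,-30,0,0,0,0.016,-1],[-1,-30,0,0,0,0.016,-1],[-2,-30,0,0,0,0.016,-1]]]' 
python3 -m pendant '[[[-1,-30,0,0,0,0.016,-1],[-2,-30,0,0,0,0.016,-1],[-1,-30,0,0,0,0.016,-1],[-1,-30,0,0,0,0.016,-1],[-2,-30,0,0,0,0.016,-1]]]' 
python3 -m pendant '[[[-1,-25,0,0,0,0,-1],[-1,-20,0,0,0,0,-1],[0,-15,0,0,0,0,-1],[0,-10,0,0,0,0,-1],[0,-5,0,0,0,0,-1]]]' 
python3 -m pendant '[[[0,-3,-4,0,0,0,-1],[0,0,-6,0,0,0,-1],[0,0,-3,0,0,0,-1],[0,0,0,0,0,0,-1],[0,0,0,0,0,0,-1]]]' 
python3 - <<'E'
from h import *
import cv2
s=state();M=rot(s["orientation"]);print(s["tool_pos"],s["joints"],np.degrees(np.arctan2(M[1,1],M[0,1])))
a=get_image("wrist")[:,:,::-1];b=get_image("scene")[:,:,::-1][20:220,170:360]
cv2.imwrite("pics/t1.png",np.hstack([cv2.resize(a[:400,120:520],(400,500)),cv2.resize(b,(400,500))]))
E
```

```text
time_s: 6.65
tool_pos: [471.1, 209.2, 234.2]
orientation: [0.0, 0.934, 0.358, -0.0]
wrist_force: [0.6, -0.9, -5.7]
finger_gap: 0.157
grip_force: 59.0
time_s: 7.15
tool_pos: [463.8, 58.4, 234.5]
orientation: [0.0, 0.919, 0.395, 0.0]
wrist_force: [0.6, 0.1, -4.9]
finger_gap: 0.154
grip_force: 58.9
time_s: 7.65
tool_pos: [456.5, -91.4, 234.5]
orientation: [0.0, 0.902, 0.431, 0.0]
wrist_force: [1.3, -0.2, -5.4]
finger_gap: 0.152
grip_force: 58.9
time_s: 8.15
tool_pos: [449.2, -241.2, 234.5]
orientation: [0.0, 0.884, 0.467, 0.0]
wrist_force: [0.3, 0.2, -5.4]
finger_gap: 0.154
grip_force: 59.0
time_s: 8.65
tool_pos: [448.1, -315.1, 234.2]
orientation: [-0.0, 0.884, 0.467, -0.0]
wrist_force: [-0.5, -0.0, -6.4]
finger_gap: 0.156
grip_force: 58.9
time_s: 9.15
tool_pos: [448.5, -316.9, 221.3]
orientation: [-0.0, 0.884, 0.467, 0.0]
wrist_force: [-0.5, -0.8, -5.1]
finger_gap: 0.155
grip_force: 58.9
[ 448.5366727  -316.93448434  221.32283905] [-6.15176433e-01  8.14293376e-02  1.50685528e-01  1.64009428e+00
  7.11711052e-05  1.55404268e+00] -34.28710011411482
```

View pics/t1.png

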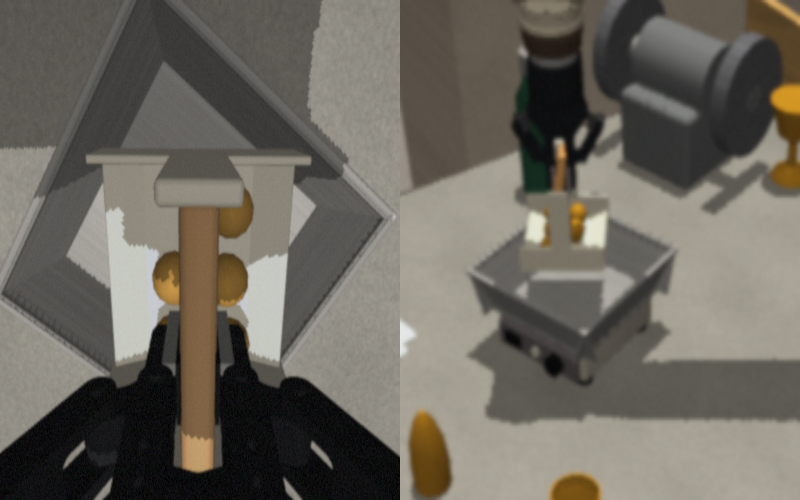

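```bash

python3 -m pendant '[[[1,-1,0,-0.028,-0.041,0,-1],[1.6,-1.1,0.5,-0.056,-0.083,0,-1],[1.6,-1.1,0.5,-0.056,-0.083,0,-1],[1.6,-1.1,0.5,-0.056,-0.083,0,-1],[1.6,-1.1,1,-0.056,-0.083,0,-1]]]' 
python3 -m pendant '[[[1.2,-0.8,1.2,-0.056,-0.083,0,-1],[1.2,-0.8,1.4,-0.056,-0.083,0,-1],[1.2,-0.8,1.4,-0.056,-0.083,0,-1],[0.6,-0.4,0.8,-0.028,-0.041,0,-1],[0.6,-0.4,0.8,-0.028,-0.041,0,-1]]]' 
python3 -m pendant '[[[0.6,-0.4,0.8,-0.028,-0.041,0,-1],[0.6,-0.4,0.8,-0.028,-0.041,0,-1],[0.6,-0.4,0.8,-0.028,-0.041,0,-1],[0.6,-0.4,0.8,-0.028,-0.041,0,-1],[0.6,-0.4,0.8,-0.028,-0.041,0,-1]]]' 
python3 -m pendant '[[[0,0,0,0,0,0,-1],[0,0,0,0,0,0,-1],[0,0,0,0,0,0,-1],[0,0,0,0,0,0,-1],[0,0,0,0,0,0,-1]]]' 
python3 - <<'E'
from h import *
import cv2
s=state();M=rot(s["orientation"]);print(s["tool_pos"],s["joints"],np.degrees(np.arccos(-M[2,2])))
a=get_image("top")[:,:,::-1];b=get_image("scene")[:,:,::-1][20:220,170:360]
cv2.imwrite("pics/t2.png",np.hstack([cv2.resize(a[120:320,370:570],(400,500)),cv2.resize(b,(400,500))]))
E
```

```text
time_s: 9.75
tool_pos: [455.7, -322.5, 224.2]
orientation: [0.199, 0.862, 0.455, 0.106]
wrist_force: [0.7, 0.1, -5.7]
finger_gap: 0.153
grip_force: 59.2
time_s: 10.25
tool_pos: [460.1, -325.5, 229.6]
orientation: [0.365, 0.805, 0.425, 0.195]
wrist_force: [-0.4, 0.5, -2.8]
finger_gap: 0.153
grip_force: 60.0
time_s: 10.75
tool_pos: [477.7, -338.2, 232.8]
orientation: [0.457, 0.756, 0.4, 0.244]
wrist_force: [-0.0, 0.7, -3.7]
finger_gap: 0.153
grip_force: 60.2
time_s: 11.25
tool_pos: [477.8, -338.4, 233.9]
orientation: [0.457, 0.756, 0.4, 0.244]
wrist_force: [0.2, 0.3, -4.1]
finger_gap: 0.154
grip_force: 60.2
[ 477.84972223 -338.35999532  233.9120981 ] [-0.6325834  -0.84678505 -0.92626908  0.40310952  0.03379914  1.55655007] 62.366569274661146
```

View pics/t2.png

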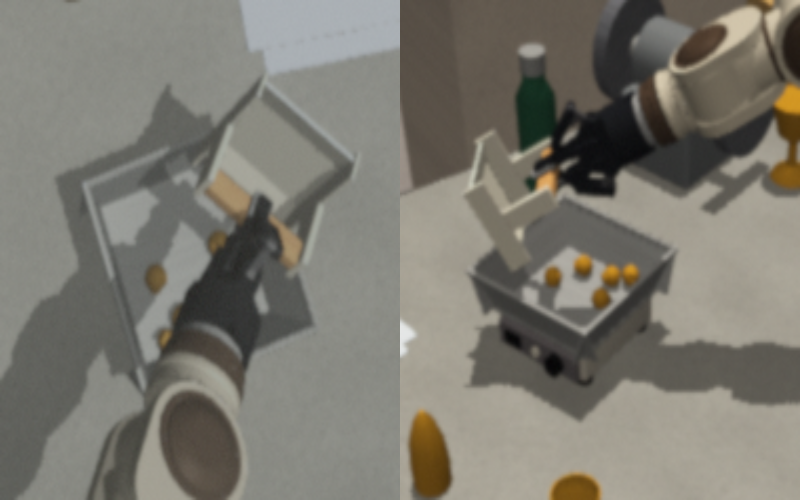

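Five knobs are in the tub and the tote is empty. Joint 2 is close to its limit, so I'll tilt back from here.

```bash

python3 -m pendant '[[[0,0,0,0.023,0.034,0,-1],[0,0,0,0.045,0.067,0,-1],[0,0,0,0.045,0.067,0,-1],[0,0,0,0.045,0.067,0,-1],[0,0,0,0.045,0.067,0,-1]]]' 
python3 -m pendant '[[[0,0,2,0.045,0.067,0,-1],[0,0,4,0.045,0.067,0,-1],[0,0,4,0.045,0.067,0,-1],[0,0,4,0.045,0.067,0,-1],[0,0,4,0.045,0.067,0,-1]]]' 
python3 -m pendant '[[[0,0,4,0.045,0.067,0,-1],[0,0,4,0.045,0.067,0,-1],[0,0,2,0.045,0.067,0,-1],[0,0,0,0.023,0.034,0,-1],[0,0,0,0,0,0,-1]]]' 
python3 - <<'E'
from h import *
s=state();M=rot(s["orientation"]);print(s["tool_pos"],s["joints"],M[:,2],s["orientation"])
tgt=np.array([-M[0,2]*0,0,-1]);print("rotvec to level",np.cross(M[:,2],tgt))
E
```

```text
time_s: 11.85
tool_pos: [477.9, -338.4, 234.1]
orientation: [0.312, 0.827, 0.438, 0.166]
wrist_force: [0.5, -0.1, -3.9]
finger_gap: 0.152
grip_force: 60.2
time_s: 12.35
tool_pos: [478.3, -338.7, 252.2]
orientation: [0.141, 0.873, 0.462, 0.074]
wrist_force: [-0.0, -0.5, -3.6]
finger_gap: 0.151
grip_force: 60.0
time_s: 12.85
tool_pos: [479.1, -339.3, 260.3]
orientation: [0.017, 0.884, 0.468, 0.008]
wrist_force: [0.4, 0.2, -3.5]
finger_gap: 0.155
grip_force: 60.0
[ 479.14897895 -339.28542688  260.2602511 ] [-6.15363807e-01  1.53096847e-01  3.04800839e-01  1.68601676e+00
 -1.60226839e-03  1.55186943e+00] [ 0.02885958 -0.02236399 -0.99933327] [0.01663881 0.88351619 0.46804463 0.00751778]
rotvec to level [0.02236399 0.02885958 0.        ]
```

```bash

python3 -m pendant '[[[0,0,0,0.022,0.029,0,-1],[0,0,0,0,0,0,-1],[0,0,0,0,0,0,-1],[0,0,0,0,0,0,-1],[0,0,0,0,0,0,-1]]]' 
python3 -m pendant '[[[0,0,0,0,0,0,-1],[0,0,0,0,0,0,-1],[0,0,0,0,0,0,-1],[0,0,0,0,0,0,-1],[0,0,0,0,0,0,-1]]]' 
python3 - <<'E'
from h import *
import cv2
a=get_image("wrist")[:,:,::-1];b=get_image("scene")[:,:,::-1][20:220,170:360]
cv2.imwrite("pics/t3.png",np.hstack([cv2.resize(a[:400,120:520],(400,500)),cv2.resize(b,(400,500))]))
E
```

```text
time_s: 13.35
tool_pos: [477.7, -338.3, 261.8]
orientation: [0.001, 0.884, 0.468, 0.0]
wrist_force: [-0.0, -0.6, -3.4]
finger_gap: 0.155
grip_force: 60.0
time_s: 13.85
tool_pos: [477.8, -338.4, 261.3]
orientation: [0.001, 0.884, 0.468, 0.0]
wrist_force: [0.5, 0.2, -3.7]
finger_gap: 0.154
grip_force: 60.0
```

View pics/t3.png

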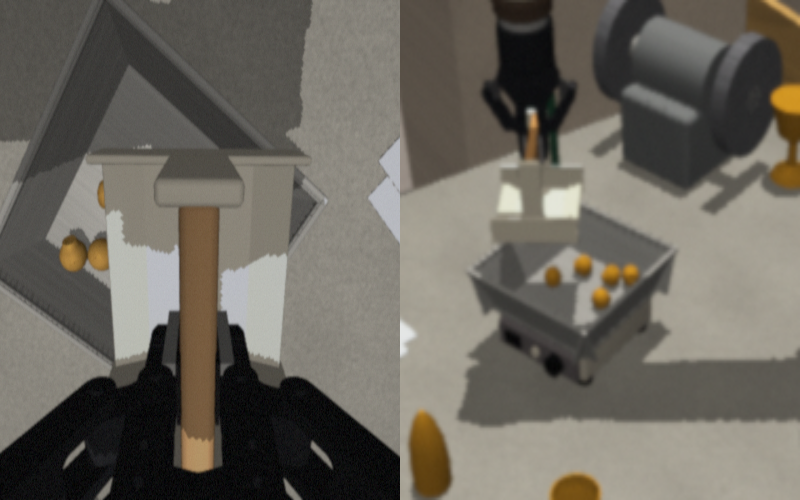

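The tote is empty and level, clear of the rim, and all five knobs lie at rest in the tub.

```bash
python3 -c "
from station import *
print(finish_job())"
```

```text
the job is handed in; nothing more can be done
None
```

I handed the job in at about 14 s: all five knobs are at rest in the tub, the empty tote is held level by its bar with its underside about 185 mm up, and the cup, band and finial weren't touched; the judge's verdict was not shown.

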